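Charge the grinding jar and hold its collar cap home

TASK

Pour the six grinding balls from the scoop into the jar and stand the scoop back upright on the worktop. Then put the knurled collar cap on the jar's neck, turn it until its hidden keyways drop over the pins, and push it fully home against the sprung seal ring without knocking the cup, the sample jar or the tape away. Finish holding: the program ends with the gripper still on the cap, keeping it pushed home.

Things in the scene. Friction and masses are not known exactly. Their poses are not given: they have to be found in the camera images.
- jar_cell: bare-metal grinding jar bolted to the worktop on a dark 120 mm square plate. Origin: on its axis at worktop height, z up. Body 88 mm across up to z = 46 mm, then a round open neck 62 mm outside, 55 mm inside (mouth 51), inner floor at z = 14 mm. Four identical round pins, a quarter turn apart, stick 5 mm out of the neck, tops at z = 62 mm; their angle varies and is not tied to the jar's yaw
- jar_rim (a point): centre of the jar's mouth, at the bevelled rim (z = 74 mm)
- seal_ring (a joint): travel of the dark sprung ring (83 mm across, 66 inside) round the foot of the jar's neck: 0 = up (its top at z = 55 mm), 0.005 m = pressed down on its stop (top at z = 50 mm). 6 N starts it moving, 11 N takes it to the stop; it springs back
- collar_cap: metal collar cap, about 200 g, standing on its open underside. Origin: centre of the underside, z up. Knurled skirt 84 mm across, closed on top at z = 36 mm. Inside (unseen) a 65 mm bore fits the jar's neck with 1.5 mm play all round and has four identical full-height keyways, 11 mm wide, a quarter turn apart, at no marked angle
- cap_head (a point): on the cap's axis, 58 mm above its underside, where to grip the dark round knurled head (46 mm across, z = 36 to 68 mm of the cap) from above, at any yaw. Cap underside above the jar's origin: 62 mm resting on the pins; turned at most a quarter turn either way (within 5 degrees) it can drop to the ring, 55 mm; pressed fully home 50 mm
- scoop: open steel scoop, 120 g, holding six balls. Origin: on its underside where floor and ramp meet; z up; the lip points to its own -x. Trough 34 mm wide inside, 39 outside: flat floor x = 0 to 50 mm, 3 mm thick, walls 45 mm high; towards -x a ramp rises at 28 degrees to the open lip. Tipped lip-down 45 to 55 degrees the balls roll out over the lip
- scoop_grip (a point): where to grip the scoop's upright grey handle from above, across its 16 mm (the scoop's y): scoop x = 64, z = 78 mm. The bar is 22 mm along x (53 to 75), its top at z = 95 mm
- scoop_lip (a point): middle of the scoop's pouring lip: scoop x = -44, z = 25 mm
- ball0_center (a point): centre of one of the six white ceramic grinding balls, 15 mm across, 10 g, lying in the scoop at the start
- ball1_center (a point): centre of one of the six white ceramic grinding balls, 15 mm across, 10 g, lying in the scoop at the start
- ball2_center (a point): centre of one of the six white ceramic grinding balls, 15 mm across, 10 g, lying in the scoop at the start
- ball3_center (a point): centre of one of the six white ceramic grinding balls, 15 mm across, 10 g, lying in the scoop at the start
- ball4_center (a point): centre of one of the six white ceramic grinding balls, 15 mm across, 10 g, lying in the scoop at the start
- ball5_center (a point): centre of one of the six white ceramic grinding balls, 15 mm across, 10 g, lying in the scoop at the start
- specimen_cup: bystander: white specimen cup with lid, 60 mm across and 60 mm high; origin under its centre
- sample_jar: bystander: small sample jar with white cap, 46 mm across and 78 mm high; origin under its centre
- masking_tape: bystander: roll of masking tape lying flat, 100 mm across and 25 mm high; origin under its centre
Not all that is in view belongs to the job. Leave any green or orange look-alike of the collar_cap alone. Leave any yellow look-alike of the scoop alone.

How it is judged (in metres and radians):
On the way, in this order (a step that is already met when the one before it is completed fails the run):
1. all six balls lie in the jar, poured from the scoop while it is held above the worktop (horizontal distance between each of ball0_center, ball1_center, ball2_center, ball3_center, ball4_center, ball5_center and jar_cell below 0.028 m and z of each of ball0_center, ball1_center, ball2_center, ball3_center, ball4_center, ball5_center in the frame of jar_cell below 0.06 m and height (world z) of scoop above 0.03 m), for 0.2 s.
2. the scoop stands upright on the worktop again, let go (height (world z) of scoop below 0.008 m and angle between scoop's own z axis and vertical below 0.12 rad and contact force between the fingers and scoop below 0.1 N), for 0.2 s.
3. the collar cap is over the jar's neck (horizontal distance between collar_cap and jar_cell below 0.005 m and angle between collar_cap's own z axis and vertical below 0.08 rad and z of collar_cap in the frame of jar_cell below 0.068 m), for 0.1 s.
At the end, for the whole second after the job is handed in: Cap straight on the jar (5 mm, 0.08 rad), its underside within 2.5 mm of fully home, seal ring pressed at least 3.5 of its 5 mm, fingers bearing on the cap with over 3 N; all six balls in the jar; the scoop upright on the worktop (8 mm, 0.12 rad), untouched (all of step 2 and horizontal distance between collar_cap and jar_cell below 0.005 m and angle between collar_cap's own z axis and vertical below 0.08 rad and z of collar_cap in the frame of jar_cell below 0.0525 m and value of joint seal_ring above 0.0035 m and contact force between the fingers and collar_cap above 3 N and horizontal distance between each of ball0_center, ball1_center, ball2_center, ball3_center, ball4_center, ball5_center and jar_cell below 0.028 m and z of each of ball0_center, ball1_center, ball2_center, ball3_center, ball4_center, ball5_center in the frame of jar_cell below 0.06 m); the arm keeps its last pose, push and grip.
It fails at once if the specimen cup is pushed more than 40 mm from its place (distance of specimen_cup from where it was at the start of the episode above 0.04 m).
It fails at once if the sample jar is pushed more than 40 mm from its place (distance of sample_jar from where it was at the start of the episode above 0.04 m).
It fails at once if the masking tape is pushed more than 40 mm from its place (distance of masking_tape from where it was at the start of the episode above 0.04 m).
It also fails if it takes over 72 s, if anything falls off the work surface, if the arm or the gripper's body presses on something with over 40 N, if the wrist force passes 120 N, or if a joint passes its speed limit or range.

ROBOT

A 6-joint arm with a two-finger parallel gripper is mounted at the origin on a cart in front of the work surface, level with it; the furniture and walls round the work are solid. World frame = base frame: x ahead of the robot, y to its left, z up, the work surface at z = 0. Lengths are in m, angles in degrees, forces in N, time in s.
With the tool pointing down it reaches from about 0.4 to 0.825 m from the base axis. Payload 7 kg.
Tool frame: the origin (TCP) lies on the centre line of the jaws, within the pads' length; the fingertips stand 19 mm ahead of it and the grasp point (between the pads) is the TCP; z points along the fingers, y is the line along which they close (so a half turn about z gives the same grasp; the last joint's range is limited). The gripper opens to 88 mm and grips with 3 to 60 N. Pads are 19 mm wide; open, the fingers measure 130 mm over their backs; the gripper's body (78 mm by 193 mm) begins 47 mm behind the grasp point.
Start: joints at [86.752, 20.546, 0.682, 0, -70.136, -16.507], TCP at [0.228, 0.635, 0.225] pointing down, gripper open.
Joint ranges: [-176.03, 176.03], [-82.01, 121.73], [-58.28, 71.71], [-173.87, 95.51], [-174.79, -0.11], [-173.66, 173.66]. Speed limits (degrees/s): [136.94, 136.94, 172.46, 180, 180, 180].

INTERFACE

Orientations are given as [roll, pitch, yaw] about the fixed x, y, z axes, in that order (R = Rz(yaw) Ry(pitch) Rx(roll)).
In Python, from plant import get_state, capture, close_job gives the robot as it stands.
- The arm moves only by the tool apply_moves, never from a script. Its argument "targets" is a list of rows, each a list of 7 numbers: the opening, from 0 (shut) to 1 (fully open), then the shift along the tool's x, y, z normalised to -1 to 1, where 1 is 1000 mm, then the turn, a rotation vector about the tool's x, y, z normalised to -1 to 1, where 1 is 90 degrees. In form: [[claw, tx, ty, tz, ax, ay, az], ...]. A call has 1 to 20 rows; each row shifts and turns the commanded pose from where the row before left it, along the tool's axes as they then stand; what a row does not reach is not made up. A row lasts 1/12 s, in which the tool goes at most 41.7 mm and 7.16 degrees, less where a joint would pass 70% of its speed; a pose out of reach is approached as far as the arm can. A call with a number of a shift or a turn outside -1 to 1 is refused whole. A call with a gripper value outside its range is refused whole. The fingers move at their own pace and stop on an object; "newtons" is the grip in N (left out, the last holds). Time passes only in rows, so rows that do not move let the fingers close. It gives the time, the measured TCP pose, the force, the opening and the grip force at its end, in the units of the state.
- get_state(): the state, without advancing time (a new reading comes with each control period).
- capture(name): name is "side" or "top"; returns a dict with "frame" (420x560x3 uint8, red, green, blue), "range_z" (420x560 float32, m along the optical axis (not along the pixel's ray), 0 where there is no reading), "camera_matrix" (3x3 intrinsics, pixels), "k1" (the pictures are not rectified: a ray, as slopes to the right and down, at radius r is drawn at 1 + k1 r^2 times it, then the intrinsics apply), "T" (4x4, takes a point from camera to world coordinates). Camera axes: x right, y down, z forward; pixel columns grow to the right and rows downward; lengths in m; the calibration is good to about 2 mm. A picture is of the moment at which its call begins.
- close_job(): hands the job in; it is judged then, once.
The state is a dict: "time_s": time; "joints": joint angles; "qd": joint speeds; "joint_torque": joint torques, N m; "tcp_pos": TCP position; "eef_rot": TCP orientation; "contact_force": force on the tool from outside, world axes, zero at the start; "moment": the same for the moment, N m; "gripper_width": finger opening in m; "gripper_force": force on a finger pad.
Only numpy, scipy, OpenCV 4.12 (cv2) and the standard library are available. Lean on these libraries where they do the work, as an engineer would, in place of code of your own. Each camera call takes 0.05 s, during which the arm holds its last target. There are 200 camera calls.

## Working session

There is one attempt and no reset: what is moved stays moved. The work goes in short steps, Python scripts to look and compute and a tool call to move; the robot and the scene stay as the last step left them, time stands still between calls to the robot, and variables do not carry over. Pictures are saved under pics/ and viewed, at most 10 in all, crops included, and the job is handed in when it is done.

Besides the shell and the picture viewer there is one more tool, called after "Emit:" as a command line: name --pt "numbers of a row" for each row, then --argument value for the rest. apply_moves: Moves the arm, as the interface text tells. Scaled input: -1 to 1 covers 1000 mm each way for a shift and 90 degrees each way for a turn. Its arguments: {"type":"object","properties":{"targets":{"type":"array","items":{"type":"array","items":{"type":"number"}}},"newtons":{"type":"number"}},"required":["targets"]}

```bash
ls; mkdir -p pics
cat > h.py <<'E'
import numpy as np,cv2,pickle
from plant import get_state,capture
def snap(n,f):
    c=capture(n); pickle.dump(c,open(f'pics/{f}.pkl','wb')); cv2.imwrite(f'pics/{f}.png',c['frame'][:,:,::-1]); return c
def load(f): return pickle.load(open(f'pics/{f}.pkl','rb'))
def slopes(c,u,v):
    K=c['camera_matrix'];x=(np.asarray(u,float)-K[0,2])/K[0,0];y=(np.asarray(v,float)-K[1,2])/K[1,1]
    d=np.hypot(x,y);r=d.copy()
    for _ in range(20): r=d/(1+c['k1']*r*r)
    s=np.where(d>0,r/np.maximum(d,1e-9),1); return x*s,y*s
def onplane(c,u,v,z):
    x,y=slopes(c,u,v);d=np.stack([x,y,np.ones_like(x)],-1)@c['T'][:3,:3].T;o=c['T'][:3,3]
    return o+d*((z-o[2])/d[...,2])[...,None]
def cloud(c):
    v,u=np.mgrid[:420,:560];x,y=slopes(c,u,v);Z=c['range_z']
    P=np.stack([x*Z,y*Z,Z],-1)@c['T'][:3,:3].T+c['T'][:3,3]; P[Z==0]=np.nan; return P
E
python3 - <<'E'
from h import *
a=snap('top','t0');b=snap('side','s0')
for c in(a,b): print(np.round(c['T'],3),c['camera_matrix'],c['k1'])
print(get_state())
E
```

```text
pics
[[ 0.004 -0.996  0.09   0.462]
 [-1.    -0.003  0.007  0.039]
 [-0.007 -0.09  -0.996  1.204]
 [ 0.     0.     0.     1.   ]] [[464.80617126   0.         283.30553883]
 [  0.         464.80617126 206.39112762]
 [  0.           0.           1.        ]] 0.014890528239334483
[[ 0.932 -0.169  0.32   0.214]
 [-0.362 -0.48   0.799 -0.848]
 [ 0.019 -0.861 -0.509  0.63 ]
 [ 0.     0.     0.     1.   ]] [[448.81143114   0.         277.67180323]
 [  0.         448.81143114 205.99254617]
 [  0.           0.           1.        ]] -0.04458772676302493
{'time_s': 0.1, 'joints': array([ 8.67507758e+01,  2.05877020e+01,  6.38790859e-01, -1.85525894e-02,
       -7.01355050e+01, -1.65081837e+01]), 'qd': array([ 0.017379  , -0.02846939,  0.14655813,  0.12523458,  0.01542208,
        0.05920308]), 'joint_torque': array([-1.04053699e-03, -5.84167492e+01,  2.93753350e+01,  7.01580226e+00,
        1.02075341e-02, -5.02910098e-05]), 'tcp_pos': array([0.22803362, 0.63484546, 0.22440786]), 'eef_rot': array([ 1.79914107e+02, -7.26676262e-03, -1.97637194e+01]), 'contact_force': array([-0.59619637,  0.57677009,  0.38811218]), 'moment': array([-0.03298361, -0.010305  ,  0.05897311]), 'gripper_force': 0.0, 'gripper_width': 0.08777938145350192}
```

View pics/t0.png

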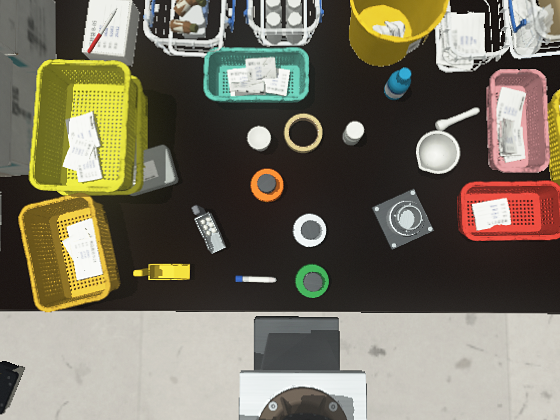

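View pics/s0.png

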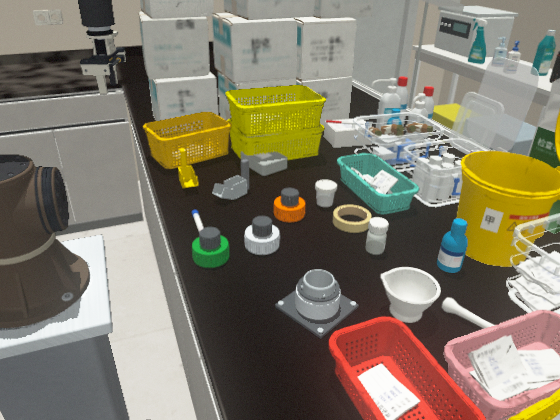

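Top view: scoop at about (208,228) with its handle near (197,211), silver cap at (310,230), jar at (403,218), cup (259,138), tape (303,133), sample jar (353,132). The side view shows the same layout, with the scoop handle at (245,170).

```bash
cat > m.py <<'E'
from h import *
a=load('t0');P=cloud(a);b=load('s0');Q=cloud(b)
def reg(P,x0,x1,y0,y1,z0,z1):
    m=(P[...,0]>x0)&(P[...,0]<x1)&(P[...,1]>y0)&(P[...,1]<y1)&(P[...,2]>z0)&(P[...,2]<z1);return m
def circ(m,c):
    n=[k for k in cv2.findContours(m.astype(np.uint8),0,2)[0]];k=max(n,key=len);return cv2.minEnclosingCircle(k)
for nm,(u,v) in dict(scoop=(208,228),handle=(197,211),cap=(310,230),jar=(403,218),cup=(259,138),tape=(303,118),sj=(353,132),orange=(267,184),green=(312,281),bowl=(437,152),mark=(256,280),yel=(175,272)).items(): print(nm,P[v,u].round(3))
for nm,(u,v) in dict(cap=(310,230),jar=(403,218)).items():
    p=P[v,u]; 
    for PP,t in((P,'t'),(Q,'s')):
        for z0,z1 in ((.03,.04),(.044,.048),(.053,.057),(.06,.073),(.071,.078)):
            m=reg(PP,p[0]-.07,p[0]+.07,p[1]-.07,p[1]+.07,z0,z1);q=PP[m]
            if len(q)>5: print(nm,t,z0,z1,len(q),q.mean(0).round(4),((q.min(0)+q.max(0))/2).round(4),np.ptp(q,0).round(3))
p=P[228,208]
for PP,t in((P,'t'),(Q,'s')):
    for z0,z1 in((.088,.105),(.035,.055),(.008,.105)):
        m=reg(PP,p[0]-.09,p[0]+.09,p[1]-.07,p[1]+.07,z0,z1);q=PP[m]
        if len(q)>5: print('scoop',t,z0,len(q),q.mean(0).round(4),q.min(0).round(3),q.max(0).round(3),cv2.minAreaRect((q[:,:2]*1000).astype(np.float32)))
i=[]
for f,(x,y,w,h) in(('t0',(180,190,60,75)),('t0',(365,185,75,70)),('s0',(205,150,60,60)),('s0',(270,255,100,85))):
    i.append(cv2.resize(cv2.imread(f'pics/{f}.png')[y:y+h,x:x+w],(400,300),interpolation=2))
cv2.imwrite('pics/c0.png',np.vstack([np.hstack(i[:2]),np.hstack(i[2:])]))
E
python3 m.py
```

```text
scoop [0.513 0.24  0.013]
handle [0.55  0.254 0.095]
cap [ 0.506 -0.018  0.069]
jar [ 0.54  -0.258  0.014]
cup [0.737 0.109 0.058]
tape [ 0.8   -0.003  0.018]
sj [ 0.748 -0.124  0.077]
orange [0.619 0.087 0.071]
green [ 0.383 -0.023  0.072]
bowl [ 0.71  -0.348  0.019]
mark [0.381 0.116 0.015]
yel [0.4   0.325 0.003]
cap t 0.03 0.04 528 [ 0.5072 -0.0179  0.0356] [ 0.5079 -0.0186  0.0351] [0.081 0.078 0.01 ]
cap t 0.06 0.073 282 [ 0.5078 -0.0185  0.0675] [ 0.5077 -0.0184  0.0677] [0.047 0.044 0.011]
cap t 0.071 0.078 18 [ 0.5086 -0.0201  0.0719] [ 0.5099 -0.0192  0.0722] [0.037 0.037 0.002]
cap s 0.03 0.04 370 [ 0.5021 -0.0321  0.0366] [ 0.5071 -0.0182  0.035 ] [0.081 0.081 0.01 ]
cap s 0.044 0.048 27 [ 0.5022 -0.0335  0.0463] [ 0.506 -0.029  0.046] [0.043 0.026 0.004]
cap s 0.053 0.057 34 [ 0.5032 -0.0332  0.0552] [ 0.5059 -0.0283  0.055 ] [0.043 0.024 0.004]
cap s 0.06 0.073 232 [ 0.506  -0.0218  0.0682] [ 0.5069 -0.0172  0.0662] [0.045 0.047 0.012]
cap s 0.071 0.078 17 [ 0.5074 -0.0178  0.0716] [ 0.5091 -0.0182  0.0716] [0.031 0.036 0.001]
jar t 0.03 0.04 56 [ 0.5374 -0.2525  0.0354
[... 1286 characters left out ...]
57 0.032 ] [0.449 0.194 0.008] [0.565 0.268 0.098] ((509.72320556640625, 235.8524932861328), (118.93482208251953, 39.29698181152344), 25.856252670288086)
scoop s 0.088 31 [0.5522 0.2549 0.092 ] [0.542 0.246 0.088] [0.564 0.265 0.096] ((552.99072265625, 257.3888854980469), (20.668655395507812, 17.792503356933594), 20.810935974121094)
scoop s 0.035 218 [0.5154 0.2391 0.0416] [0.452 0.197 0.035] [0.564 0.272 0.055] ((511.1374206542969, 237.63490295410156), (112.2327880859375, 46.181884765625), 27.59173011779785)
scoop s 0.008 705 [0.5153 0.2378 0.0378] [0.449 0.195 0.008] [0.565 0.275 0.096] ((508.95806884765625, 237.04592895507812), (121.36298370361328, 46.457035064697266), 26.889476776123047)
```

View pics/c0.png

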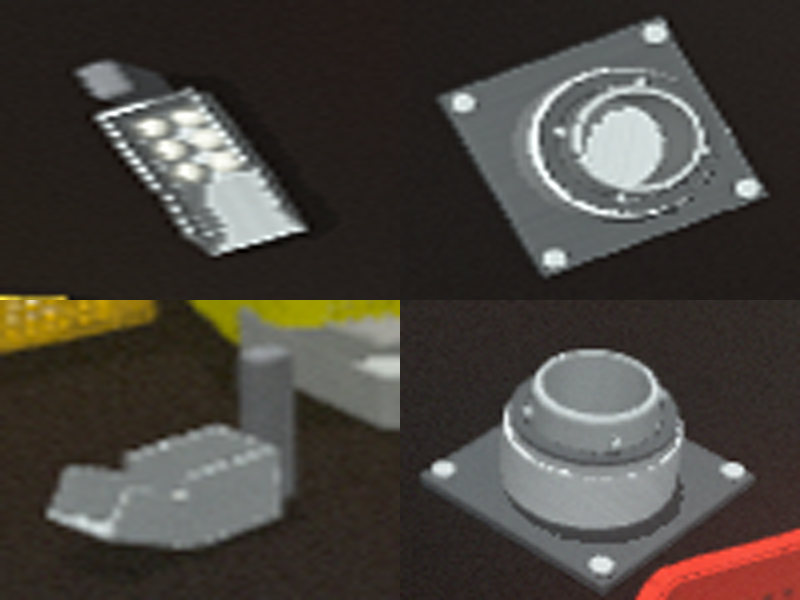

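Emit:
apply_moves --pt "1 0.015 0.009 0 0 0 0" --pt "1 0.031 0.0176 0 0 0 0" --pt "1 0.031 0.0176 0 0 0 0" --pt "1 0.031 0.0176 0 0 0 0" --pt "1 0.031 0.0176 0 0 0 0" --pt "0.6 0.031 0.0176 0 0 0 0" --pt "0.6 0.031 0.0176 0 0 0 0" --pt "0.6 0.031 0.0176 0 0 0 0" --pt "0.6 0.031 0.0176 0 0 0 0" --pt "0.6 0.031 0.0176 0 0 0 0" --pt "0.6 0.031 0.0176 0 0 0 0" --pt "0.6 0.031 0.0176 0 0 0 0" --pt "0.6 0.031 0.0176 0 0 0 0" --pt "0.6 0.031 0.0176 0 0 0 0" --pt "0.6 0.015 0.009 0 0 0 0" --pt "0.6 0 0 0 0 0 0.0785" --pt "0.6 0 0 0 0 0 0.0785" --pt "0.6 0 0 0 0 0 0.0785" --pt "0.6 0 0 0 0 0 0.0785" --pt "0.6 0 0 0 0 0 0.0785" --newtons 30

```text
time_s: 1.77
tcp_pos: [0.5521, 0.2558, 0.2249]
eef_rot: [180.0, 0.0, -55.5]
contact_force: [0.6, -0.2, 0.4]
gripper_width: 0.0528
gripper_force: 0.0
```

Emit:
apply_moves --pt "0.6 0 0 0 0 0 0.0785" --pt "0.6 0 0 0 0 0 0.0785" --pt "0.6 0 0 0 0 0 0.0785" --pt "0.6 0 0 0 0 0 0.0785" --pt "0.6 0 0 0 0 0 0.0785" --pt "0.6 0 0 0 0 0 0.0785" --pt "0.6 0 0 0 0 0 0.0785" --pt "0.6 0 0 0 0 0 0.0785" --pt "0.6 0 0 0 0 0 0.0785" --pt "0.6 0 0 0 0 0 0.0785" --pt "0.6 0 0 0 0 0 0.0785" --pt "0.6 0 0 0 0 0 0.0785" --pt "0.6 0 0 0 0 0 0.0785" --pt "0.6 0 0 0 0 0 0.0785" --pt "0.6 0 0 0 0 0 0"

```text
time_s: 3.02
tcp_pos: [0.552, 0.256, 0.225]
eef_rot: [-180.0, -0.0, -154.3]
contact_force: [-0.7, -0.3, 0.6]
gripper_width: 0.0526
gripper_force: 0.0
```

```bash
cat >> h.py <<'E'
from scipy.spatial.transform import Rotation as Ro
def st():
    s=get_state();print(round(s['time_s'],2),s['tcp_pos'].round(4),s['eef_rot'].round(2),'j',s['joints'].round(1),'F',s['contact_force'].round(1),'M',s['moment'].round(2),'w',round(s['gripper_width'],4),'g',round(s['gripper_force'],1));return s
def need(x,y,z,yaw):
    s=get_state();R=Ro.from_euler('xyz',s['eef_rot'],degrees=True);T=Ro.from_euler('xyz',[180,0,yaw],degrees=True)
    print('shift(m) now-tool',R.inv().apply(np.array([x,y,z])-s['tcp_pos']).round(4),'target-tool',T.inv().apply(np.array([x,y,z])-s['tcp_pos']).round(4),'turn/90',((R.inv()*T).as_rotvec(degrees=True)/90).round(4))
E
python3 -c "
from h import *
st();need(.5535,.257,.078,-154)"
```

```text
3.02 [0.552 0.256 0.225] [-1.8000e+02 -4.0000e-02 -1.5434e+02] j [  43.3   14.4   -8.1   -0.   -67.6 -107.6] F [-0.7 -0.3  0.6] M [ 0.05 -0.15 -0.03] w 0.0526 g 0.0
shift(m) now-tool [-0.0019  0.0002  0.147 ] target-tool [-0.0018  0.0002  0.147 ] turn/90 [-0.     -0.0004 -0.0037]
```

Emit:
apply_moves --pt "0.6 -0.002 0 0.015 0 0 0" --pt "0.6 0 0 0.03 0 0 0" --pt "0.6 0 0 0.03 0 0 0" --pt "0.6 0 0 0.03 0 0 0" --pt "0.6 0 0 0.025 0 0 0" --pt "0.6 0 0 0.017 0 0 0" --pt "0.6 0 0 0 0 0 0" --pt "0 0 0 0 0 0 0" --pt "0 0 0 0 0 0 0" --pt "0 0 0 0 0 0 0" --pt "0 0 0 0 0 0 0" --pt "0 0 0 0 0 0 0" --pt "0 0 0 0 0 0 0" --pt "0 0 0 0 0 0 0" --pt "0 0 0 0 0 0 0" --pt "0 0 0 0 0 0 0" --newtons 40

```text
time_s: 4.35
tcp_pos: [0.5545, 0.2578, 0.0788]
eef_rot: [180.0, 0.1, -154.0]
contact_force: [0.2, 0.9, 2.9]
gripper_width: 0.0159
gripper_force: 39.8
```

```bash
python3 -c "
from h import *
st()"
```

```text
4.35 [0.5545 0.2578 0.0788] [ 1.8000e+02  6.0000e-02 -1.5397e+02] j [  43.2   22.   -18.1    0.   -49.9 -107.2] F [0.2 0.9 2.9] M [ 0.21 -0.2   0.02] w 0.0159 g 39.8
```

Emit:
apply_moves --pt "0 0 0 -0.008 0 0 0" --pt "0 0 0 -0.016 0 0 0" --pt "0 0 0 -0.02 0 0 0" --pt "0 0 0 -0.02 0 0 0" --pt "0 0 0 -0.02 0 0 0" --pt "0 0 0 -0.02 0 0 0" --pt "0 0 0 -0.02 0 0 0" --pt "0 0 0 -0.02 0 0 0" --pt "0 0 0 -0.013 0 0 0" --pt "0 0 0 0 0 0 -0.03" --pt "0 0 0 0 0 0 -0.06" --pt "0 0 0 0 0 0 -0.076" --pt "0 0 0 0 0 0 -0.076" --pt "0 0 0 0 0 0 -0.076" --pt "0 0 0 0 0 0 -0.076" --pt "0 0 0 0 0 0 -0.076" --pt "0 0 0 0 0 0 -0.076" --pt "0 0 0 0 0 0 -0.076" --pt "0 0 0 0 0 0 -0.076"

```text
time_s: 5.93
tcp_pos: [0.5535, 0.2572, 0.2351]
eef_rot: [179.9, -0.0, -90.8]
contact_force: [-0.2, 0.2, -1.4]
gripper_width: 0.0157
gripper_force: 39.8
```

Emit:
apply_moves --pt "0 0 0 0 0 0 -0.076" --pt "0 0 0 0 0 0 -0.076" --pt "0 0 0 0 0 0 -0.076" --pt "0 0 0 0 0 0 -0.076" --pt "0 0 0 0 0 0 -0.076" --pt "0 0 0 0 0 0 -0.076" --pt "0 0 0 0 0 0 -0.076" --pt "0 0 0 0 0 0 -0.076" --pt "0 0 0 0 0 0 -0.076" --pt "0 0 0 0 0 0 -0.076" --pt "0 0 0 0 0 0 -0.07" --pt "0 0 0 0 0 0 -0.05" --pt "0 0 0 0 0 0 -0.02" --pt "0 0 0 0 0 0 0"

```text
time_s: 7.1
tcp_pos: [0.5535, 0.2572, 0.2351]
eef_rot: [180.0, 0.1, -10.1]
contact_force: [-0.0, 0.3, -0.7]
gripper_width: 0.0156
gripper_force: 39.8
```

Emit:
apply_moves --pt "0 0 0.0075 0 0 0 0" --pt "0 -0.001 0.015 0 0 0 0" --pt "0 -0.001 0.0225 0 0 0 0" --pt "0 -0.001 0.03 0 0 0 0" --pt "0 -0.001 0.03 0 0 0 0" --pt "0 -0.001 0.03 0 0 0 0" --pt "0 -0.001 0.03 0 0 0 0" --pt "0 -0.001 0.03 0 0 0 0" --pt "0 -0.001 0.03 0 0 0 0" --pt "0 -0.001 0.03 0 0 0 0" --pt "0 -0.001 0.03 0 0 0 0" --pt "0 -0.001 0.03 0 0 0 0" --pt "0 -0.001 0.03 0 0 0 0" --pt "0 -0.001 0.03 0 0 0 0" --pt "0 -0.001 0.03 0 0 0 0" --pt "0 0 0.03 0 0 0 0" --pt "0 0 0.03 0 0 0 0" --pt "0 0 0.0225 0 0 0 0" --pt "0 0 0.015 0 0 0 0" --pt "0 0 0.0075 0 0 0 0"

```text
time_s: 8.77
tcp_pos: [0.4483, -0.2441, 0.2353]
eef_rot: [180.0, 0.0, -10.4]
contact_force: [-0.1, -0.2, -1.5]
gripper_width: 0.0156
gripper_force: 39.8
```

Run:
```python
from h import *
s=st();need(.4513,-.2436,.18,-10)
c=snap('top','t1');P=cloud(c);d=snap('side','s1')
t=s['tcp_pos'];m=(abs(P[...,0]-t[0])<.3)&(abs(P[...,1]-t[1])<.08)&(P[...,2]>.16)&(P[...,2]<.215)
q=P[m];print(len(q),q.min(0),q.max(0))
a=c['frame'][150:350,320:520,::-1];b=d['frame'][130:330,180:380,::-1]
cv2.imwrite('pics/c1.png',np.hstack([cv2.resize(k,(400,400)) for k in(a,b)]))
```

```text
8.77 [ 0.4483 -0.2441  0.2353] [ 1.7999e+02  3.0000e-02 -1.0360e+01] j [ -6.5   4.6 -18.8   0.  -66.7  86.1] F [-0.1 -0.2 -1.5] M [0.03 0.06 0.02] w 0.0156 g 39.8
shift(m) now-tool [ 0.0029 -0.0011  0.0553] target-tool [ 0.0028 -0.001   0.0553] turn/90 [ 0.0001  0.0004 -0.004 ]
115 [ 0.53607206 -0.28536633  0.17403284] [ 0.55795236 -0.24582618  0.20693765]
```

View pics/c1.png

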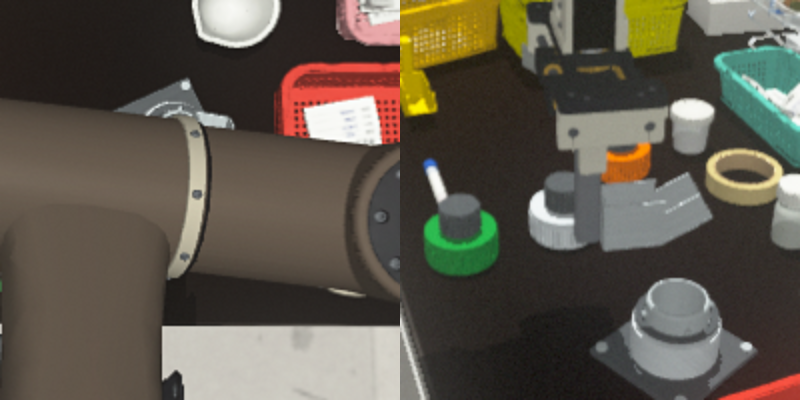

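Emit:
apply_moves --pt "0 0.003 -0.001 0.006 0 0 -0.004" --pt "0 0 0 0.012 0 0 0" --pt "0 0 0 0.012 0 0 0" --pt "0 0 0 0.012 0 0 0" --pt "0 0 0 0.009 0 0 0" --pt "0 0 0 0.004 0 0 0" --pt "0 0 0 0 0 -0.0347 0" --pt "0 0 0 0 0 -0.0347 0" --pt "0 0 0 0 0 -0.0347 0" --pt "0 0 0 0 0 -0.0347 0" --pt "0 0 0 0 0 -0.0347 0" --pt "0 0 0 0 0 -0.0347 0" --pt "0 0 0 0 0 -0.0347 0" --pt "0 0 0 0 0 -0.0347 0" --pt "0 0 0 0 0 0 0"

```text
time_s: 10.12
tcp_pos: [0.4544, -0.2413, 0.1787]
eef_rot: [180.0, 25.3, -9.8]
contact_force: [-0.8, -0.2, -1.7]
gripper_width: 0.0158
gripper_force: 39.8
```

Run:
```python
from h import *
s=st();R=Ro.from_euler('xyz',s['eef_rot'],degrees=True);print('lip',s['tcp_pos']+R.apply([.108,0,.053]))
d=snap('side','s2')
cv2.imwrite('pics/c2.png',cv2.resize(d['frame'][200:360,220:400,::-1],(720,600)))
```

```text
10.12 [ 0.4544 -0.2413  0.1787] [179.98  25.25  -9.77] j [ -7.   23.4  -5.7  -1.2 -86.1  87.6] F [-0.8 -0.2 -1.7] M [-0.36 -1.78 -0.01] w 0.0158 g 39.8
lip [ 0.52840511 -0.25403698  0.08465536]
```

View pics/c2.png

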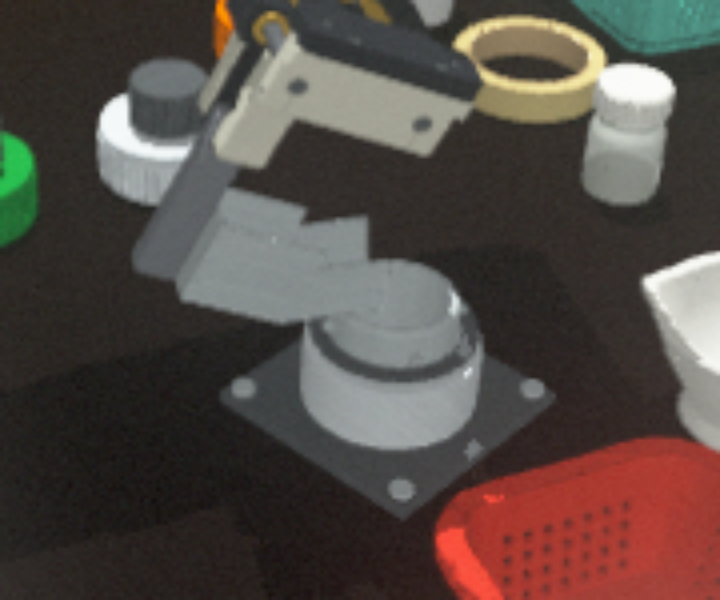

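The side crop shows the scoop lip (385,290) just above the near part of the jar mouth, and the arm clear of everything. I'll tip slowly with the lip held in place.

Emit:
apply_moves --pt "0 -0.003 0.003 0 0 0 0" --pt "0 0.0009 0 -0.0019 0 -0.0111 0" --pt "0 0.0009 0 -0.0019 0 -0.0111 0" --pt "0 0.0009 0 -0.0019 0 -0.0111 0" --pt "0 0.0009 0 -0.0019 0 -0.0111 0" --pt "0 0.0009 0 -0.0019 0 -0.0111 0" --pt "0 0.0009 0 -0.0019 0 -0.0111 0" --pt "0 0.0009 0 -0.0019 0 -0.0111 0" --pt "0 0.0009 0 -0.0019 0 -0.0111 0" --pt "0 0.0009 0 -0.0019 0 -0.0111 0" --pt "0 0.0009 0 -0.0019 0 -0.0111 0" --pt "0 0.0009 0 -0.0019 0 -0.0111 0" --pt "0 0.0009 0 -0.0019 0 -0.0111 0" --pt "0 0.0009 0 -0.0019 0 -0.0111 0" --pt "0 0 0 0 0 0 0" --pt "0 0 0 0 0 0 0"

```text
time_s: 11.5
tcp_pos: [0.4727, -0.2479, 0.1963]
eef_rot: [180.0, 38.0, -9.8]
contact_force: [-0.1, 0.1, -1.5]
gripper_width: 0.0155
gripper_force: 39.8
```

Run:
```python
from h import *
s=st();R=Ro.from_euler('xyz',s['eef_rot'],degrees=True);print('lip',s['tcp_pos']+R.apply([.108,0,.053]))
```

```text
11.5 [ 0.4727 -0.2479  0.1963] [180.    38.01  -9.81] j [  -7.6   32.4    5.8   -1.4 -101.4   88. ] F [-0.1  0.1 -1.5] M [-0.45 -2.33  0.05] w 0.0155 g 39.8
lip [ 0.52437505 -0.25688786  0.08798912]
```

Lip is on target. Continue to 52° and let the balls run out.

Emit:
apply_moves --pt "0 0.0009 0 -0.0017 0 -0.0111 0" --pt "0 0.0009 0 -0.0017 0 -0.0111 0" --pt "0 0.0009 0 -0.0017 0 -0.0111 0" --pt "0 0.0009 0 -0.0017 0 -0.0111 0" --pt "0 0.0009 0 -0.0017 0 -0.0111 0" --pt "0 0.0009 0 -0.0017 0 -0.0111 0" --pt "0 0.0009 0 -0.0017 0 -0.0111 0" --pt "0 0.0009 0 -0.0017 0 -0.0111 0" --pt "0 0.0009 0 -0.0017 0 -0.0111 0" --pt "0 0.0009 0 -0.0017 0 -0.0111 0" --pt "0 0.0009 0 -0.0017 0 -0.0111 0" --pt "0 0.0009 0 -0.0017 0 -0.0111 0" --pt "0 0.0009 0 -0.0017 0 -0.0111 0" --pt "0 0.0009 0 -0.0017 0 -0.0111 0" --pt "0 0 0 0 0 0 0" --pt "0 0 0 0 0 0 0" --pt "0 0 0 0 0 0 0" --pt "0 0 0 0 0 0 0" --pt "0 0 0 0 0 0 0" --pt "0 0 0 0 0 0 0"

```text
time_s: 13.17
tcp_pos: [0.4977, -0.2523, 0.2052]
eef_rot: [180.0, 51.9, -9.8]
contact_force: [-0.5, 0.2, -0.7]
gripper_width: 0.0156
gripper_force: 39.8
```

Emit:
apply_moves --pt "0 0 0 0 0 0 0" --pt "0 0 0 0 0 0 0" --pt "0 0 0 0 0 0 0" --pt "0 0 0 0 0 0 0" --pt "0 0 0 0 0 0 0" --pt "0 0 0 0 0 0 0"

```text
time_s: 13.67
tcp_pos: [0.4978, -0.2523, 0.2048]
eef_rot: [180.0, 52.0, -9.8]
contact_force: [-0.7, 1.3, -1.8]
gripper_width: 0.0156
gripper_force: 39.8
```

Run:
```python
from h import *
s=st();R=Ro.from_euler('xyz',s['eef_rot'],degrees=True);print('lip',s['tcp_pos']+R.apply([.108,0,.053]))
d=snap('side','s3')
cv2.imwrite('pics/c3.png',cv2.resize(d['frame'][200:360,220:400,::-1],(720,600)))
```

```text
13.67 [ 0.4978 -0.2523  0.2048] [180.    51.96  -9.81] j [  -7.9   42.8   17.7   -1.7 -116.9   88. ] F [-0.7  1.3 -1.8] M [-0.53 -3.    0.03] w 0.0156 g 39.8
lip [ 0.52220998 -0.25652721  0.08706921]
```

View pics/c3.png

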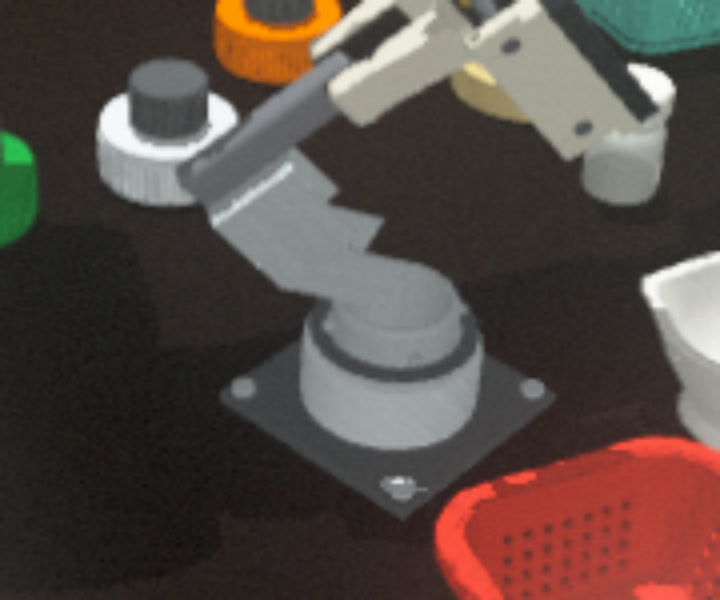

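Emit:
apply_moves --pt "0 -0.016 0 -0.0125 0 0 0" --pt "0 -0.016 0 -0.0125 0 0 0" --pt "0 0 0 0 0 0.0722 0" --pt "0 0 0 0 0 0.0722 0" --pt "0 0 0 0 0 0.0722 0" --pt "0 0 0 0 0 0.0722 0" --pt "0 0 0 0 0 0.0722 0" --pt "0 0 0 0 0 0.0722 0" --pt "0 0 0 0 0 0.0722 0" --pt "0 0 0 0 0 0.0722 0" --pt "0 0 0 0 0 0 0"

```text
time_s: 14.63
tcp_pos: [0.4943, -0.2518, 0.2474]
eef_rot: [-179.9, -0.5, -9.8]
contact_force: [-1.2, 1.2, -2.2]
gripper_width: 0.0153
gripper_force: 39.8
```

Emit:
apply_moves --pt "0 0 -0.018 0 0 0 0" --pt "0 -0.0067 -0.0365 0 0 0 0" --pt "0 -0.0067 -0.0365 0 0 0 0" --pt "0 -0.0067 -0.0365 0 0 0 0" --pt "0 -0.0067 -0.0365 0 0 0 0" --pt "0 -0.0067 -0.0365 0 0 0 0" --pt "0 -0.0067 -0.0365 0 0 0 0" --pt "0 -0.0067 -0.0365 0 0 0 0" --pt "0 -0.0067 -0.0365 0 0 0 0" --pt "0 -0.0067 -0.0365 0 0 0 0" --pt "0 -0.0067 -0.0365 0 0 0 0" --pt "0 -0.0067 -0.0365 0 0 0 0" --pt "0 -0.0067 -0.0365 0 0 0 0" --pt "0 0 -0.019 0 0 0 0" --pt "0 0 0 0 0 0 0"

```text
time_s: 15.88
tcp_pos: [0.4995, 0.2328, 0.2449]
eef_rot: [180.0, 0.0, -9.6]
contact_force: [0.7, -0.1, -1.2]
gripper_width: 0.0158
gripper_force: 39.8
```

Run:
```python
from h import *
s=st();need(.5,.23,.081,-10)
c=snap('top','t4');d=snap('side','s4')
a=cv2.resize(c['frame'][180:255,370:445,::-1],(400,400));b=cv2.resize(c['frame'][150:300,150:300,::-1],(400,400))
cv2.imwrite('pics/c4.png',np.hstack([a,b]))
```

```text
15.88 [0.4995 0.2328 0.2449] [ 1.7996e+02  1.0000e-02 -9.6200e+00] j [ 45.4   8.2 -13.3   0.  -68.5  35. ] F [ 0.7 -0.1 -1.2] M [-0.01 -0.06  0.03] w 0.0158 g 39.8
shift(m) now-tool [0.001  0.0026 0.1639] target-tool [0.001  0.0027 0.1639] turn/90 [0.0005 0.0001 0.0042]
```

View pics/c4.png

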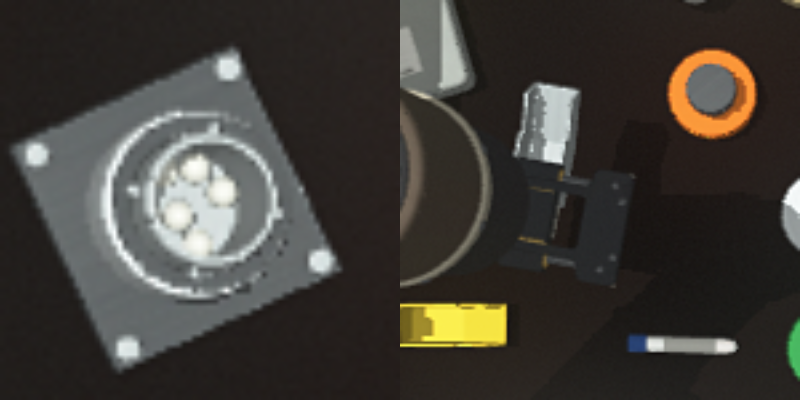

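Emit:
apply_moves --pt "0 0.001 0.0025 0.015 0 0 0.004" --pt "0 0 0 0.03 0 0 0" --pt "0 0 0 0.03 0 0 0" --pt "0 0 0 0.03 0 0 0" --pt "0 0 0 0.025 0 0 0" --pt "0 0 0 0.015 0 0 0" --pt "0 0 0 0.01 0 0 0" --pt "0 0 0 0.005 0 0 0" --pt "0 0 0 0.003 0 0 0" --pt "0 0 0 0.002 0 0 0" --pt "0 0 0 0 0 0 0"

```text
time_s: 16.9
tcp_pos: [0.5005, 0.2269, 0.081]
eef_rot: [-180.0, -0.1, -10.2]
contact_force: [-0.6, -0.1, -1.0]
gripper_width: 0.0155
gripper_force: 39.8
```

Run:
```python
from h import *
s=st()
```

```text
16.9 [0.5005 0.2269 0.081 ] [-1.7995e+02 -7.0000e-02 -1.0180e+01] j [ 44.8  16.8 -25.9   0.  -47.2  35. ] F [-0.6 -0.1 -1. ] M [-0.    0.04 -0.05] w 0.0155 g 39.8
```

Emit:
apply_moves --pt "0 0 0 0.0015 0 0 0" --pt "0 0 0 0 0 0 0" --pt "0.5 0 0 0 0 0 0" --pt "0.5 0 0 0 0 0 0" --pt "0.5 0 0 0 0 0 0" --pt "0.5 0 0 0 0 0 0" --pt "0.5 0 0 -0.015 0 0 0" --pt "0.8 0 0 -0.03 0 0 0" --pt "0.8 0 0 -0.03 0 0 0" --pt "0.8 0 0 -0.03 0 0 0" --pt "0.8 0 0 -0.015 0 0 0" --pt "0.8 0.004 0.02 0 0 0 0" --pt "0.8 0.008 0.04 0 0 0 0" --pt "0.8 0.008 0.04 0 0 0 0" --pt "0.8 0.008 0.04 0 0 0 0" --pt "0.8 0.008 0.04 0 0 0 0" --pt "0.8 0.008 0.04 0 0 0 0" --pt "0.8 0.005 0.02 0 0 0 0" --pt "0.8 0 0 0 0 0 0"

```text
time_s: 18.48
tcp_pos: [0.5055, -0.0214, 0.1991]
eef_rot: [180.0, -0.0, -10.4]
contact_force: [-0.0, 0.7, -0.4]
gripper_width: 0.0703
gripper_force: 0.0
```

Run:
```python
from h import *
s=st();need(.5075,-.018,.058,-10)
c=snap('top','t5');d=snap('side','s5');P=cloud(c)
m=(abs(P[...,0]-.53)<.1)&(abs(P[...,1]-.22)<.07)&(P[...,2]>.008);q=P[m];print(len(q),q.min(0),q.max(0))
a=cv2.resize(c['frame'][180:255,370:445,::-1],(400,400));b=cv2.resize(c['frame'][180:255,175:250,::-1],(400,400))
cv2.imwrite('pics/c5.png',np.hstack([a,b]))
```

```text
18.48 [ 0.5055 -0.0214  0.1991] [ 1.7998e+02 -3.0000e-02 -1.0370e+01] j [ 19.9   5.7 -22.5   0.  -61.8  59.7] F [-0.   0.7 -0.4] M [ 0.04 -0.01  0.01] w 0.0703 g 0.0
shift(m) now-tool [ 0.0013 -0.0038  0.1411] target-tool [ 0.0014 -0.0037  0.1411] turn/90 [ 0.0002 -0.0004 -0.0041]
2538 [0.43063789 0.15002917 0.00834203] [0.60987445 0.23740568 0.62919259]
```

View pics/c5.png

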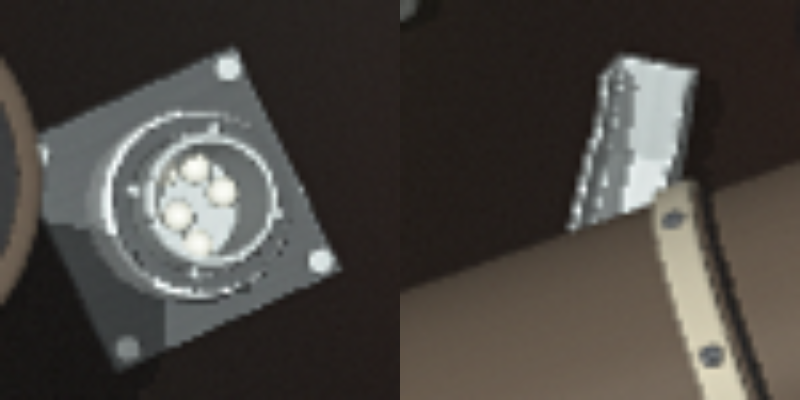

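Emit:
apply_moves --pt "0.8 0.001 -0.004 0.015 0 0 0" --pt "0.8 0 0 0.03 0 0 0" --pt "0.8 0 0 0.03 0 0 0" --pt "0.8 0 0 0.03 0 0 0" --pt "0.8 0 0 0.022 0 0 0" --pt "0.8 0 0 0.012 0 0 0" --pt "0.8 0 0 0 0 0 0" --pt "0 0 0 0 0 0 0" --pt "0 0 0 0 0 0 0" --pt "0 0 0 0 0 0 0" --pt "0 0 0 0 0 0 0" --pt "0 0 0 0 0 0 0" --pt "0 0 0 0 0 0 0" --pt "0 0 0 0 0 0 0" --newtons 50

```text
time_s: 19.75
tcp_pos: [0.5082, -0.0142, 0.0609]
eef_rot: [-180.0, -0.1, -10.2]
contact_force: [-1.5, 1.0, 6.4]
gripper_width: 0.0437
gripper_force: 50.0
```

Run:
```python
from h import *
s=st();need(.5385,-.259,.2,-10)
```

```text
19.75 [ 0.5082 -0.0142  0.0609] [-1.7996e+02 -1.1000e-01 -1.0160e+01] j [ 20.6  14.9 -32.3   0.  -42.7  59.2] F [-1.5  1.   6.4] M [ 0.17  0.65 -0.02] w 0.0437 g 50.0
shift(m) now-tool [ 0.0733  0.2355 -0.1391] target-tool [ 0.0724  0.2358 -0.1391] turn/90 [-0.0004 -0.0013 -0.0018]
```

Emit:
apply_moves --pt "0 0 0 -0.01 0 0 0" --pt "0 0 0 -0.025 0 0 0" --pt "0 0 0 -0.03 0 0 0" --pt "0 0 0 -0.03 0 0 0" --pt "0 0 0 -0.03 0 0 0" --pt "0 0 0 -0.015 0 0 0" --pt "0 0.0065 0.02 0 0 0 0" --pt "0 0.01 0.032 0 0 0 0" --pt "0 0.01 0.032 0 0 0 0" --pt "0 0.01 0.032 0 0 0 0" --pt "0 0.01 0.032 0 0 0 0" --pt "0 0.01 0.032 0 0 0 0" --pt "0 0.01 0.032 0 0 0 0" --pt "0 0.0065 0.022 0 0 0 0" --pt "0 0 0 0 0 0 0" --pt "0 0 0 0 0 0 0"

```text
time_s: 21.08
tcp_pos: [0.5374, -0.2587, 0.1997]
eef_rot: [-180.0, 0.0, -10.3]
contact_force: [-0.8, -0.2, -2.1]
gripper_width: 0.0433
gripper_force: 50.0
```

```bash
cat > cap.py <<'E'
from h import *
import sys
from scipy.optimize import least_squares
s=st();t=s['tcp_pos'];d=snap('side',sys.argv[1]);Q=cloud(d)
z0=t[2]-.058
def fit(zl,zh,r):
    m=(abs(Q[...,0]-t[0])<.08)&(abs(Q[...,1]-t[1])<.08)&(Q[...,2]>zl)&(Q[...,2]<zh);q=Q[m]
    f=lambda p:np.hypot(q[:,0]-p[0],q[:,1]-p[1])-r
    o=least_squares(f,t[:2],loss='soft_l1',f_scale=.001);print('z',zl.round(3),len(q),'ctr',o.x.round(4),'rms',np.sqrt((o.fun**2).mean()).round(4),'minus tcp',(o.x-t[:2]).round(4))
fit(z0+.005,z0+.017,.042);fit(z0+.018,z0+.03,.042)
m=(abs(Q[...,0]-t[0])<.06)&(abs(Q[...,1]-t[1])<.06)&(Q[...,2]>z0+.03)&(Q[...,2]<z0+.042);q=Q[m];print('skirt top z pct',np.percentile(q[:,2]-t[2],[10,50,75,90]).round(4))
E
python3 - <<'E'
from h import *
c=snap('top','t6');P=cloud(c)
a=cv2.resize(c['frame'][170:260,180:270,::-1],(400,400));b=cv2.resize(c['frame'][180:255,370:445,::-1],(400,400))
cv2.imwrite('pics/c6.png',np.hstack([a,b]))
E
python3 cap.py s6
```

```text
21.13 [ 0.5375 -0.2577  0.1999] [-1.7998e+02  2.0000e-02 -1.0260e+01] j [ -6.9  14.2 -11.7  -0.  -64.1  86.6] F [-0.4  0.8 -2. ] M [-0.    0.01 -0.06] w 0.0435 g 50.0
z 0.147 254 ctr [ 0.5375 -0.2569] rms 0.0009 minus tcp [0.     0.0008]
z 0.16 280 ctr [ 0.5377 -0.2565] rms 0.001 minus tcp [0.0003 0.0012]
skirt top z pct [-0.0252 -0.0235 -0.0229 -0.0217]
```

View pics/c6.png

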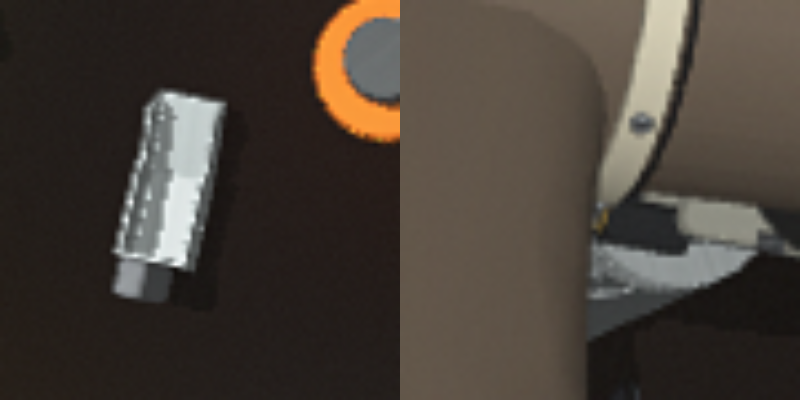

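Scoop stands upright and empty (trough at (175,180) in the crop). Now fit the jar from the same side camera to align the cap.

Run:
```python
from h import *
from scipy.optimize import least_squares
for n in('s0','s5'):
    Q=cloud(load(n))
    for zl,zh,r in((.012,.028,.044),(.028,.044,.044),(.063,.072,.031)):
        m=(abs(Q[...,0]-.5385)<.06)&(abs(Q[...,1]+.259)<.06)&(Q[...,2]>zl)&(Q[...,2]<zh);q=Q[m]
        o=least_squares(lambda p:np.hypot(q[:,0]-p[0],q[:,1]-p[1])-r,[.5385,-.259],loss='soft_l1',f_scale=.001);print(n,zl,len(q),o.x.round(4))
c=load('t5')
px=[(370+x/5.333,180+y/5.333) for x,y in((214,128),(134,190),(196,272),(278,212))]
p=onplane(c,*np.array(px).T,.06);ctr=p.mean(0);print(ctr.round(4),np.degrees(np.arctan2(p[:,1]-ctr[1],p[:,0]-ctr[0])).round(1))
```

```text
s0 0.012 272 [ 0.5393 -0.2567]
s0 0.028 362 [ 0.5389 -0.2573]
s0 0.063 216 [ 0.5379 -0.258 ]
s5 0.012 280 [ 0.5393 -0.2567]
s5 0.028 364 [ 0.5388 -0.2573]
s5 0.063 230 [ 0.5379 -0.2582]
[ 0.538  -0.2606  0.06  ] [ -7.8  81.8 171.3 -99. ]
```

Emit:
apply_moves --pt "0 0.001 0.001 0.01 0 0 0" --pt "0 0 0 0.02 0 0 0" --pt "0 0 0 0.015 0 0 0" --pt "0 0 0 0.01 0 0 0" --pt "0 0 0 0.006 0 0 0" --pt "0 0 0 0.003 0 0 0" --pt "0 0 0 0.002 0 0 0" --pt "0 0 0 0.002 0 0 0" --pt "0 0 0 0 0 0 0"

```text
time_s: 21.93
tcp_pos: [0.5392, -0.2586, 0.1322]
eef_rot: [-180.0, -0.1, -10.2]
contact_force: [0.3, 0.4, -3.2]
gripper_width: 0.0438
gripper_force: 50.0
```

```bash
python3 cap.py s7
```

```text
21.93 [ 0.5392 -0.2586  0.1322] [-1.800e+02 -6.000e-02 -1.016e+01] j [ -6.9  17.7 -16.5   0.  -55.7  86.8] F [ 0.3  0.4 -3.2] M [-0.02  0.05 -0.04] w 0.0438 g 50.0
z 0.079 216 ctr [ 0.5394 -0.258 ] rms 0.001 minus tcp [0.0002 0.0007]
z 0.092 246 ctr [ 0.5395 -0.2577] rms 0.001 minus tcp [0.0003 0.0009]
skirt top z pct [-0.0253 -0.0235 -0.0227 -0.0216]
```

Emit:
apply_moves --pt "0 -0.0006 0 0.0015 0 0 0" --pt "0 0 0 0.0015 0 0 0" --pt "0 0 0 0.0015 0 0 0" --pt "0 0 0 0.0015 0 0 0" --pt "0 0 0 0 0 0 0" --pt "0 0 0 0 0 0 0"

```text
time_s: 22.48
tcp_pos: [0.5384, -0.2585, 0.1258]
eef_rot: [-180.0, -0.0, -10.2]
contact_force: [1.7, 1.2, -2.3]
gripper_width: 0.0438
gripper_force: 50.0
```

Emit:
apply_moves --pt "0 0 0 0.001 0 0 0" --pt "0 0 0 0.001 0 0 0" --pt "0 0 0 0.001 0 0 0" --pt "0 0 0 0 0 0 0" --pt "0 0 0 0 0 0 0"

```text
time_s: 22.9
tcp_pos: [0.5386, -0.2585, 0.123]
eef_rot: [-180.0, -0.1, -10.2]
contact_force: [1.8, 0.9, -0.9]
gripper_width: 0.0438
gripper_force: 50.0
```

Emit:
apply_moves --pt "0 0 0 0.001 0 0 0" --pt "0 0 0 0.001 0 0 0" --pt "0 0 0 0 0 0 0" --pt "0 0 0 0 0 0 0"

```text
time_s: 23.23
tcp_pos: [0.5392, -0.2588, 0.1226]
eef_rot: [180.0, -0.2, -10.1]
contact_force: [-1.0, 4.0, 9.9]
gripper_width: 0.0435
gripper_force: 50.0
```

Emit:
apply_moves --pt "0 0 0 0.001 0 0 0" --pt "0 0 0 0 0 0 0" --pt "0 0 0 0 0 0 0"

```text
time_s: 23.48
tcp_pos: [0.5394, -0.2589, 0.1224]
eef_rot: [180.0, -0.2, -10.1]
contact_force: [-2.5, 3.8, 14.2]
gripper_width: 0.0435
gripper_force: 50.0
```

Emit:
apply_moves --pt "0 0 0 0.001 0 0 0" --pt "0 0 0 0 0 0 0" --pt "0 0 0 0 0 0 0"

```text
time_s: 23.73
tcp_pos: [0.5396, -0.259, 0.1223]
eef_rot: [179.9, -0.3, -10.1]
contact_force: [-4.0, 4.8, 20.0]
gripper_width: 0.0437
gripper_force: 50.1
```

Emit:
apply_moves --pt "0 -0.0008 -0.0008 -0.001 0 0 0" --pt "0 0 0 0 0 0 0.0278" --pt "0 0 0 0 0 0 0.0278" --pt "0 0 0 0 0 0 0.0278" --pt "0 0 0 0 0 0 0.0278" --pt "0 0 0 0 0 0 0"

```text
time_s: 24.23
tcp_pos: [0.5395, -0.2584, 0.1225]
eef_rot: [180.0, -0.3, -20.3]
contact_force: [-0.6, 1.9, 12.6]
gripper_width: 0.0435
gripper_force: 50.0
```

Emit:
apply_moves --pt "0 0 0 0 0 0 0.0278" --pt "0 0 0 0 0 0 0.0278" --pt "0 0 0 0 0 0 0.0278" --pt "0 0 0 0 0 0 0.0278" --pt "0 0 0 0 0 0 0"

```text
time_s: 24.65
tcp_pos: [0.5387, -0.2584, 0.1218]
eef_rot: [-180.0, -0.2, -30.3]
contact_force: [0.5, 0.0, 7.7]
gripper_width: 0.0434
gripper_force: 50.0
```

```bash
python3 -c "
from h import *
st()"
```

```text
24.65 [ 0.5387 -0.2584  0.1218] [-179.99   -0.21  -30.32] j [ -6.9  18.1 -17.4   0.1 -54.2  66.5] F [0.5 0.  7.7] M [ 0.32 -0.05 -0.33] w 0.0434 g 50.0
```

Emit:
apply_moves --pt "0 0 0 0.001 0 0 0" --pt "0 0 0 0 0 0 0.0278" --pt "0 0 0 0 0 0 0.0278" --pt "0 0 0 0 0 0 0"

```text
time_s: 24.98
tcp_pos: [0.5377, -0.2577, 0.1191]
eef_rot: [-180.0, -0.0, -35.3]
contact_force: [0.7, 1.6, -1.7]
gripper_width: 0.0437
gripper_force: 50.0
```

Emit:
apply_moves --pt "0 0 0 0 0 0 0.0278" --pt "0 0 0 0 0 0 0.0278" --pt "0 0 0 0 0 0 0"

```text
time_s: 25.23
tcp_pos: [0.5376, -0.2576, 0.1187]
eef_rot: [-180.0, -0.0, -40.2]
contact_force: [1.1, 0.7, -2.3]
gripper_width: 0.0433
gripper_force: 50.0
```

Emit:
apply_moves --pt "0 0 0 0 0 0 0.0278" --pt "0 0 0 0 0 0 0.0278" --pt "0 0 0 0 0 0 0"

```text
time_s: 25.48
tcp_pos: [0.5381, -0.2575, 0.1188]
eef_rot: [-180.0, -0.0, -45.1]
contact_force: [2.6, 1.9, -2.4]
gripper_width: 0.0435
gripper_force: 50.0
```

```bash
python3 -c "
from h import *
st()"
```

```text
25.48 [ 0.5381 -0.2575  0.1188] [-1.7997e+02 -4.0000e-02 -4.5100e+01] j [ -6.8  18.3 -17.6   0.  -54.   51.7] F [ 2.6  1.9 -2.4] M [ 0.93 -1.06  0.75] w 0.0435 g 50.0
```

Emit:
apply_moves --pt "0 0 0 0 0 0 -0.0278" --pt "0 0 0 0 0 0 -0.0278" --pt "0 0 0 0 0 0 -0.02" --pt "0 0 0 0.0015 0 0 0" --pt "0 0 0 0.0015 0 0 0" --pt "0 0 0 0 0 0 0"

```text
time_s: 25.98
tcp_pos: [0.538, -0.2579, 0.1161]
eef_rot: [-180.0, -0.1, -38.4]
contact_force: [2.2, 0.3, 0.8]
gripper_width: 0.0434
gripper_force: 50.0
```

```bash
python3 -c "
from h import *
st()"
```

```text
25.98 [ 0.538  -0.2579  0.1161] [-1.7999e+02 -7.0000e-02 -3.8370e+01] j [ -6.8  18.5 -17.8   0.  -53.7  58.4] F [2.2 0.3 0.8] M [-0.09 -0.57  0.02] w 0.0434 g 50.0
```

Emit:
apply_moves --pt "0 0 0 0.0015 0 0 0" --pt "0 0 0 0.0015 0 0 0" --pt "0 0 0 0.0015 0 0 0" --pt "0 0 0 0 0 0 0"

```text
time_s: 26.32
tcp_pos: [0.5382, -0.258, 0.1122]
eef_rot: [-180.0, -0.1, -38.4]
contact_force: [0.1, 0.1, 6.7]
gripper_width: 0.0438
gripper_force: 50.0
```

```bash
python3 -c "
from h import *
st()"
```

```text
26.32 [ 0.5382 -0.258   0.1122] [-1.7998e+02 -1.0000e-01 -3.8370e+01] j [ -6.8  18.7 -18.    0.  -53.2  58.4] F [0.1 0.1 6.7] M [ 0.12  0.08 -0.  ] w 0.0438 g 50.0
```

Pressing the ring; push on to the stop.

Emit:
apply_moves --pt "0 0 0 0.0015 0 0 0" --pt "0 0 0 0.0015 0 0 0" --pt "0 0 0 0.001 0 0 0" --pt "0 0 0 0 0 0 0" --pt "0 0 0 0 0 0 0"

```text
time_s: 26.73
tcp_pos: [0.5385, -0.2582, 0.1107]
eef_rot: [-180.0, -0.2, -38.3]
contact_force: [-5.4, 4.2, 23.2]
gripper_width: 0.0438
gripper_force: 50.0
```

Emit:
apply_moves --pt "0 0 0 0.001 0 0 0" --pt "0 0 0 0.001 0 0 0" --pt "0 0 0 0 0 0 0" --pt "0 0 0 0 0 0 0"

```text
time_s: 27.07
tcp_pos: [0.5387, -0.2584, 0.1106]
eef_rot: [-180.0, -0.3, -38.3]
contact_force: [-10.5, 6.6, 36.5]
gripper_width: 0.0435
gripper_force: 50.0
```

```bash
python3 cap.py s8
```

```text
27.07 [ 0.5387 -0.2584  0.1106] [-179.97   -0.28  -38.29] j [ -6.8  18.7 -18.3   0.2 -52.7  58.4] F [-10.5   6.6  36.5] M [ 2.57  3.67 -0.03] w 0.0435 g 50.0
z 0.058 208 ctr [ 0.5388 -0.2573] rms 0.0009 minus tcp [0.0001 0.0011]
z 0.071 236 ctr [ 0.5388 -0.2572] rms 0.001 minus tcp [0.0001 0.0012]
skirt top z pct [-0.0252 -0.0233 -0.0225 -0.0216]
```

Emit:
apply_moves --pt "0 0 0 -0.0015 0 0 0" --pt "0 0 0 0 0 0 0" --pt "0 0 0 0 0 0 0" --pt "0 0 0 0 0 0 0"

```text
time_s: 27.45
tcp_pos: [0.5386, -0.2583, 0.1107]
eef_rot: [-180.0, -0.2, -38.3]
contact_force: [-6.8, 4.7, 26.4]
gripper_width: 0.0435
gripper_force: 50.0
```

```bash
python3 -c "
from h import *
from plant import close_job
s=st()
if s['contact_force'][2]>14 and s['tcp_pos'][2]<.112: print(close_job())"
```

```text
27.45 [ 0.5386 -0.2583  0.1107] [-179.97   -0.23  -38.32] j [ -6.8  18.7 -18.2   0.1 -52.8  58.4] F [-6.8  4.7 26.4] M [ 1.78  2.47 -0.05] w 0.0435 g 50.0
the job is handed in; nothing more can be done
None
```

The job is handed in at 27.5 s with no verdict returned: the scoop was emptied into the jar and stands upright, and the cap, turned about 25–28°, is held at its stop with about 26 N. I saw only four of the six balls in the jar and assume the other two are hidden by the rim, since the scoop and the worktop in view showed none.

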